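# Fit the capped strainer top to the dressing jug and take off its cap

## Task

Draw the glass dressing jug out from under the shelf, between the spice jars, until the whole jug is in the open, and leave it standing on the worktop. Then take the steel strainer top with the loose green cap riding on it (the cap cannot carry it), lower it gently into the jug's mouth until its flange rests on the rim all round, and lift off the green cap alone, leaving the strainer seated as it is. Finish while still holding the cap in the gripper, a hand's breadth (about 10 cm) above where it sat, with everything else left where it stands.

Things in the scene. Friction and masses are not known exactly. Their poses are not given: they have to be found in the camera images.
- jug: Glass dressing jug, loose, 80 mm outer diameter, 130 mm tall, mouth 72 mm inner diameter, walls 4 mm, about 0.4 kg; two green bands carry its green handle. Origin at the centre of its underside, z up; the handle sticks out along its own -x. It starts standing on the worktop with about its rear half under the shelf and the handle pointing out from under it.
- jug_handle (a point): Grip point on the jug's handle: on its upright bar (16 mm deep radially, 12 mm thick across, running from 38 to 124 mm above the jug's foot), 76 mm from the jug's axis along -x and 105 mm above its foot. Pinch it across the 12 mm, along the jug's y axis, from above.
- jug_mouth (a point): Centre of the jug's mouth, level with its rim, 130 mm above its foot. The strainer is fully seated when its flange rests on this rim: the strainer's origin is then 116 mm above the jug's origin.
- shelf: Fixed shelf riser: pale wooden board 180 mm deep by 360 mm wide, underside 165 mm and top 183 mm above the worktop, on dark steel legs at its two ends. Origin on the worktop below its centre; its open front faces its own -x, which is the way the jug comes out.
- shelf_edge (a point): Middle of the lower front edge of the shelf board (90 mm along -x from the shelf's centre, 165 mm up); axes as the shelf's. The jug is out from under the shelf when its origin is more than 40 mm (its own radius) in front of this edge.
- mat: Fixed grey drying mat 160 x 300 mm, 6 mm thick; origin at the centre of its underside, on the worktop. The strainer top with its cap and the tumbler stand on it.
- strainer: Steel strainer top (inner lid), loose, 0.16 kg, standing on the mat. From its underside up: black plug 14 mm high, 66 mm diameter tapering to 54 mm at the foot; flange 86 mm diameter, from 14 to 20 mm; ribbed collar 60 mm diameter, from 20 to 44 mm, the place to grip it; pouring neck with holes 34 mm diameter, from 44 to 62 mm, hidden under the cap. Origin at the centre of the plug's underside, z up. It is round: any yaw fits.
- strainer_collar (a point): Centre of the strainer's gripping collar (60 mm diameter, 24 mm high), 32 mm above the strainer's underside, 12 mm above the flange's top face.
- cap_seat (a point): Centre of the collar's top face, 44 mm above the strainer's underside, where the rim of the cap rests.
- cap: Green cap (outer lid), loose, 44 mm outer diameter, 28 mm high, 35 g, an upside-down cup 39 mm inside and 24 mm deep that sits loosely over the strainer's neck with its rim on the collar; nothing locks it. Origin at the centre of its open rim (its lower end), z up.
- spice_left: Spice jar with red lid, 48 mm diameter, 100 mm tall, under the shelf beside the jug; leave alone. Origin at the centre of its underside.
- spice_right: Spice jar with yellow lid, 48 mm diameter, 100 mm tall, under the shelf on the jug's other side; leave alone. Origin at the centre of its underside.
- couscous: Green couscous box 55 x 100 x 130 mm on top of the shelf; leave alone. Origin at the centre of its underside.
- tin: Food tin, 70 mm diameter, 85 mm tall, on top of the shelf; leave alone. Origin at the centre of its underside.
- oil: Green glass oil bottle, 62 mm diameter, 220 mm tall, on the worktop; leave alone. Origin at the centre of its underside.
- bowl: Glass mixing bowl, 200 mm diameter, 85 mm tall, on the worktop; leave alone. Origin at the centre of its underside.
- grater: Steel box grater, 100 x 76 mm foot, 235 mm tall, on the worktop; leave alone. Origin at the centre of its underside.
- board: Fixed green chopping board 200 x 240 mm, 12 mm thick, with an orange half (47 mm above the worktop) and a knife fixed on it, at the back of the worktop; origin at the centre of its underside.
- tumbler: Glass tumbler, 64 mm diameter, 95 mm tall, on the drying mat; leave alone. Origin at the centre of its underside.

How it is judged (in metres and radians):
On the way, in this order (a step that is already met when the one before it is completed fails the run):
1. the jug stands upright on the worktop, wholly out from under the shelf (x of jug in the frame of shelf_edge below -0.04 m and height (world z) of jug below 0.004 m and angle between jug's own z axis and vertical below 0.06 rad), for 0.2 s.
2. the strainer top is seated level in the jug's mouth with its cap still on it, the jug standing in the open (all of step 1 and horizontal distance between strainer and jug_mouth below 0.005 m and z of strainer in the frame of jug between 0.112 and 0.119 m and angle between strainer's own z axis and vertical below 0.06 rad and distance between cap and cap_seat below 0.006 m), for 0.2 s.
At the end, for the whole second after the job is handed in: The jug stands on the worktop, axis 40 mm or more in front of the shelf's edge; the strainer sits untouched in its mouth (within 3 mm of fully down, 5 mm of centre, level to 0.06 rad); the fingers grip the cap, still, rim 60 mm or more above the collar (all of step 1 and horizontal distance between strainer and jug_mouth below 0.005 m and z of strainer in the frame of jug between 0.112 and 0.119 m and angle between strainer's own z axis and vertical below 0.06 rad and z of cap in the frame of cap_seat above 0.06 m and contact force between the fingers and cap above 0.5 N and linear speed of cap below 0.05 m/s and contact force between each of cap, the fingers and strainer below 0.05 N and contact force between the fingers and jug below 0.05 N); the arm keeps its last pose, push and grip.
It fails at once if the cap comes off the strainer (more than 12 mm from its seat) while the strainer is not seated in the jug, or the strainer is unseated once the cap is off (distance between cap and cap_seat above 0.012 m and not (horizontal distance between strainer and jug_mouth below 0.006 m and z of strainer in the frame of jug between 0.112 and 0.121 m and angle between strainer's own z axis and vertical below 0.08 rad)).
It fails at once if the strainer top is dropped: it falls faster than 0.35 m/s with no finger on it (linear speed of strainer above 0.35 m/s and contact force between the fingers and strainer below 0.05 N).
It fails at once if the strainer top is pressed or knocked against the jug with over 80 N (contact force between strainer and jug above 80 N).
It fails at once if the jug is tipped by more than 0.3 rad (angle between jug's own z axis and vertical above 0.3 rad).
It fails at once if a bystander (spice jars, couscous box, tin, oil bottle, bowl, grater, tumbler) is moved by more than 30 mm or tipped by more than 0.4 rad (distance of any of spice_left, spice_right, couscous, tin, oil, bowl, grater, tumbler from where it was at the start of the episode above 0.03 m or angle between any of spice_left, spice_right, couscous, tin, oil, bowl, grater, tumbler's own z axis and vertical above 0.4 rad).
It also fails if it takes over 64 s, if anything falls off the work surface, if the arm or the gripper's body presses on something with over 40 N, if the wrist force passes 120 N, or if a joint passes its speed limit or range.

## Robot

A 6-joint arm with a two-finger parallel gripper is mounted at the origin on the work surface. World frame = base frame: x ahead of the robot, y to its left, z up, the work surface at z = 0. Lengths are in mm, angles in rad, forces in N, time in s.
With the tool pointing down it reaches from about 350 to 975 mm from the base axis. Payload 7.1 kg.
Tool frame: the origin (TCP) lies midway between the tips of the shut fingers; the grasp point (between the pads) lies pinch_z behind it (pinch_z is the distance from the TCP to the grasp point, in mm); z points along the fingers, y is the line along which they close (so a half turn about z gives the same grasp; the last joint's range is limited). The gripper opens to 88 mm and grips with 3 to 60 N. Pads are 20 mm wide; open, the fingers measure 115 mm over their backs; the gripper's body (75 mm by 178 mm) begins 61 mm behind the grasp point.
Start: joints at [-1.323, 0.423, 1.63, -0, 1.089, -0.019], TCP at [164.797, -602.865, 222.675] pointing down, gripper open.
Joint ranges: [-3, 3], [-0.9, 2.11], [0.09, 2.58], [-1.31, 4.45], [0.11, 2.69], [-2.54, 2.54]. Speed limits (rad/s): [2.39, 2.39, 3.01, 3.14, 3.14, 3.14].

## Interface

Orientations are given as a rotation vector (axis times angle).
In Python, from workcell import get_obs, get_image, close_job, pinch_z gives the robot as it stands.
- The arm moves only by the tool jog_arm, never from a script. Its argument "commands" is a list of rows, each a list of 3 entries, a list of its own where there are three numbers: the gripper command: -1 is shut, 1 is fully open, values between are in proportion, then the shift along the tool's x, y, z as a fraction of full scale, then the turn, a rotation vector about the tool's x, y, z as a fraction of full scale. In form: [[gripper, [tx, ty, tz], [rx, ry, rz]], ...]. A call has 1 to 10 rows; each row shifts and turns the commanded pose from where the row before left it, along the tool's axes as they then stand; what a row does not reach is not made up. Full scale, the value 1, is 0.1 m for a shift and 45 degrees for a turn. A row lasts 1/10 s, in which the tool goes at most 50 mm and 8.59 degrees, less where a joint would pass 70% of its speed; a pose out of reach is approached as far as the arm can. A call with a number of a shift or a turn outside -1 to 1 is refused whole. A call with a gripper value outside its range is refused whole. The fingers move at their own pace and stop on an object; the grip force is fixed at half the most. Time passes only in rows, so rows that do not move let the fingers close. It gives the time, the measured TCP pose, the force, the opening and the grip force at its end, in the units of the state.
- get_obs(): the state, without advancing time (a new reading comes with each control period).
- get_image(name): name is "scene" or "top" or "wrist"; returns a dict with "image" (384x512x3 uint8, blue, green, red), "z_map" (384x512 float32, mm along the optical axis (not along the pixel's ray), 0 where there is no reading), "intrinsics" (3x3 intrinsics, pixels), "k1" (the pictures are not rectified: a ray, as slopes to the right and down, at radius r is drawn at 1 + k1 r^2 times it, then the intrinsics apply), "eye" and "orientation" of the camera in the world; the wrist camera has in their place "mount" (4x4, takes a point from camera to tool coordinates, whose origin is the TCP and whose axes are the flange's). Camera axes: x right, y down, z forward; pixel columns grow to the right and rows downward; lengths in mm; the calibration is good to about 2 mm. A picture is of the moment at which its call begins: read the wrist's pose just before it.
- close_job(): hands the job in; it is judged then, once.
The state is a dict: "t": time; "qpos": joint angles; "qvel": joint speeds; "joint_torque": joint torques, N m; "ee_pos": TCP position; "orientation": TCP orientation; "ft_force": force on the tool from outside, world axes, zero at the start; "moment": the same for the moment, N m; "width": finger opening in mm; "grasp_force": force on a finger pad.
Only numpy, scipy, OpenCV 4.12 (cv2) and the standard library are available. Lean on these libraries where they do the work, as an engineer would, in place of code of your own. Each camera call takes 0.05 s, during which the arm holds its last target. There are 200 camera calls.

## Working session

There is one attempt and no reset: what is moved stays moved. The work goes in short steps, Python scripts to look and compute and a tool call to move; the robot and the scene stay as the last step left them, time stands still between calls to the robot, and variables do not carry over. Pictures are saved under pics/ and viewed, at most 10 in all, crops included, and the job is handed in when it is done.

Besides the shell and the picture viewer there is one more tool, called after "Request:" as a command line: name --argument value ..., lists and objects as JSON in quotes. jog_arm: Moves the arm, as the interface text tells. Its arguments: {"type":"object","properties":{"commands":{"type":"array","items":{"type":"array"}}},"required":["commands"]}

```bash
mkdir -p pics; ls
cat > h.py <<'E'
import numpy as np, cv2
from scipy.spatial.transform import Rotation as R
from workcell import get_obs, get_image, close_job, pinch_z
def cam(name):
    o=get_obs(); d=get_image(name)
    if 'mount' in d:
        T=np.eye(4);T[:3,:3]=R.from_rotvec(o['orientation']).as_matrix();T[:3,3]=o['ee_pos'];T=T@np.array(d['mount'])
    else:
        T=np.eye(4);q=np.array(d['orientation']);T[:3,:3]=q if q.shape==(3,3) else R.from_rotvec(q).as_matrix();T[:3,3]=d['eye']
    return d,T
def rays(d,uv):
    K=np.array(d['intrinsics'])
    uv=np.atleast_2d(np.array(uv,float))
    return np.c_[cv2.undistortPoints(uv[:,None],K,np.array([d['k1'],0,0,0.]))[:,0],np.ones(len(uv))]
def at_z(d,T,uv,z):
    r=rays(d,uv)@T[:3,:3].T
    return T[:3,3]+r*((z-T[2,3])/r[:,2])[:,None]
def cloud(d,T):
    h,w=d['z_map'].shape
    u,v=np.meshgrid(np.arange(w),np.arange(h))
    r=rays(d,np.c_[u.ravel(),v.ravel()])*d['z_map'].reshape(-1,1)
    return (r@T[:3,:3].T+T[:3,3]).reshape(h,w,3)
def save(d,n,box=None,s=1.5):
    im=d['image']
    if box: im=im[box[1]:box[3],box[0]:box[2]]
    cv2.imwrite('pics/'+n,cv2.resize(im,None,fx=s,fy=s,interpolation=cv2.INTER_CUBIC))
E
python3 - <<'E'
from h import *
import pickle
print(get_obs(),pinch_z if not callable(pinch_z) else pinch_z())
for n in('scene','top'):
    d,T=cam(n);save(d,n+'0.png');pickle.dump((d,T),open(n+'.pkl','wb'));print(d['orientation'],d['eye'],d['intrinsics'],d['k1'])
E
```

```text
pics
{'t': 0.0, 'qpos': array([-1.32298417e+00,  4.23838256e-01,  1.63068444e+00,  7.72015304e-06,
        1.08859645e+00, -1.90174662e-02]), 'qvel': array([-2.47181318e-03,  6.39461573e-04, -6.28167247e-04, -2.81887222e-04,
        1.72432189e-03,  9.45381806e-06]), 'joint_torque': array([ 1.49911080e-03, -5.44629622e+01, -2.73671955e+01,  6.44553406e-02,
        2.26581772e-02, -1.11777310e-04]), 'ee_pos': array([ 164.67681468, -602.3398264 ,  221.90549701]), 'orientation': array([-3.11217162e+00, -4.17685296e-01,  2.62907315e-04]), 'ft_force': array([-0.13492349,  0.26205787, -0.38216816]), 'moment': array([-0.09837135,  0.01373543, -0.03932624]), 'grasp_force': 0.0, 'width': 87.78659276807561} 18.700000000000003
[-0.76912807 -2.42604475  1.34220063] [1045.4468655   716.9752186   668.36597461] [[348.67506905   0.         242.49023031]
 [  0.         348.67506905 191.84421956]
 [  0.           0.           1.        ]] -0.08544862527193309
[-2.14521785  2.15274024 -0.13692939] [ 449.94535681   27.61460266 1150.64843193] [[358.25934271   0.         255.82534934]
 [  0.         358.25934271 189.88476812]
 [  0.           0.           1.        ]] -0.0027319965110993525
```

View pics/scene0.png

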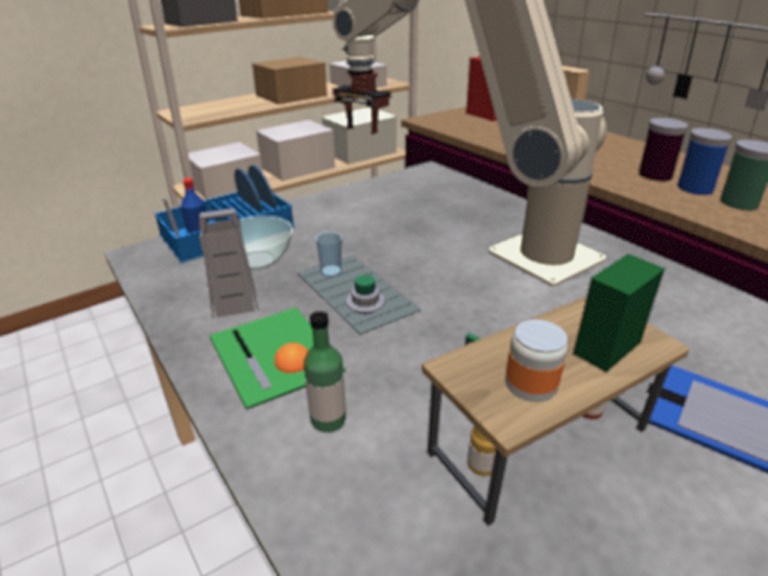

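View pics/top0.png

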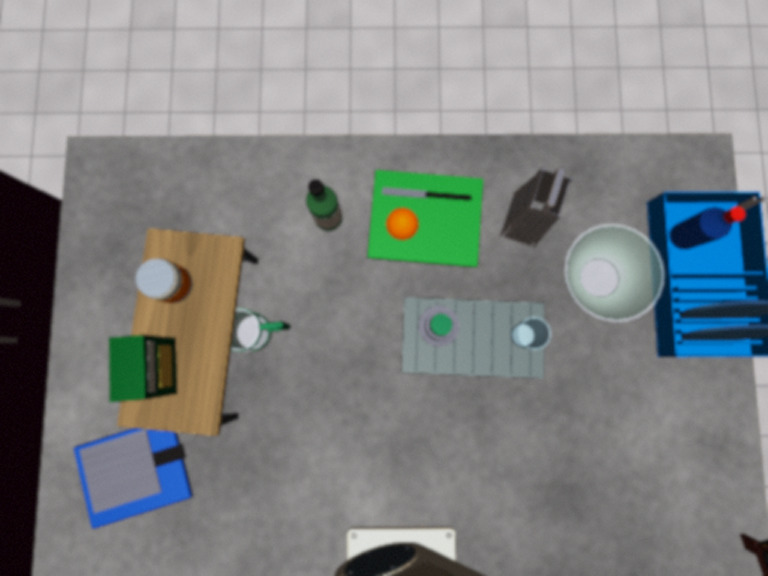

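The top view shows the shelf's front edge running from (245,237) to (218,434) at 1.5x. The jug handle is near (270–288,326) and the cap near (441,325). I'll enlarge both spots and compute positions.

Run:
```python
from h import *
import pickle
d,T=pickle.load(open('top.pkl','rb'))
im=d['image']
a=cv2.resize(im[190:255,140:205],None,fx=6,fy=6,interpolation=cv2.INTER_CUBIC)
b=cv2.resize(im[190:255,262:327],None,fx=6,fy=6,interpolation=cv2.INTER_CUBIC)
cv2.imwrite('pics/crop1.png',np.hstack([a,b]))
P=cloud(d,T)
def e(u,v,z): return at_z(d,T,[u/1.5,v/1.5],z)[0].round(1)
print('shelf corners', e(245,237,183),e(218,434,183),e(149,229,183),e(119,424,183))
hsv=cv2.cvtColor(im,cv2.COLOR_BGR2HSV)
g=(hsv[...,0]>60)&(hsv[...,0]<95)&(hsv[...,1]>120)
for nm,(x0,y0,x1,y1) in dict(h=(150,200,200,240),c=(275,200,310,235)).items():
    v,u=np.nonzero(g[y0:y1,x0:x1]);v+=y0;u+=x0
    p=P[v,u]; print(nm,len(u),u.mean(),v.mean(),u.min(),u.max(),v.min(),v.max()); print(np.c_[u,v,p].round(0)[::max(1,len(u)//30)].astype(int).tolist())
```

```text
shelf corners [670.3 289.3 183. ] [317.2 325.7 183. ] [686.2 467.7 183. ] [334.6 501.4 183. ]
h 72 181.84722222222223 217.06944444444446 174 190 215 220
[[178, 215, 516, 257, 126], [180, 215, 516, 252, 124], [182, 215, 516, 247, 123], [184, 215, 517, 241, 120], [186, 215, 516, 235, 125], [188, 215, 516, 229, 123], [175, 216, 514, 267, 123], [177, 216, 514, 260, 125], [179, 216, 514, 255, 124], [181, 216, 514, 249, 123], [183, 216, 514, 244, 122], [185, 216, 514, 238, 124], [187, 216, 514, 232, 123], [189, 216, 515, 230, 106], [175, 217, 511, 266, 125], [177, 217, 511, 261, 124], [179, 217, 511, 256, 119], [181, 217, 511, 249, 126], [183, 217, 511, 243, 124], [185, 217, 511, 237, 126], [187, 217, 511, 231, 126], [189, 217, 512, 230, 105], [174, 218, 508, 269, 124], [176, 218, 508, 263, 126], [178, 218, 508, 258, 124], [180, 218, 508, 252, 122], [182, 218, 508, 246, 123], [184, 218, 512, 255, 53], [186, 218, 509, 238, 108], [188, 218, 450, 28, 1151], [178, 219, 509, 273, 53], [180, 219, 509, 268, 49], [182, 219, 509, 263, 46], [184, 219, 509, 255, 55], [186, 219, 509, 250, 46], [180, 220, 506, 269, 46]]
c 150 293.56 216.06666666666666 287 300 210 222
[[291, 210, 533, -71, 75], [296, 210, 533, -86, 77], [293, 211, 530, -77, 79], [298, 211, 530, -92, 75], [293, 212, 527, -76, 79], [298, 212, 527, -92, 77], [291, 213, 525, -71, 74], [296, 213, 524, -85, 78], [288, 214, 521, -62, 75], [293, 214, 521, -77, 77], [298, 214, 521, -92, 76], [289, 215, 518, -64, 82], [294, 215, 518, -79, 78], [299, 215, 518, -95, 75], [290, 216, 515, -67, 80], [295, 216, 515, -82, 78], [300, 216, 515, -97, 77], [291, 217, 512, -71, 75], [296, 217, 512, -85, 76], [287, 218, 509, -58, 76], [292, 218, 509, -73, 77], [297, 218, 509, -88, 75], [289, 219, 506, -64, 79], [294, 219, 506, -79, 77], [299, 219, 506, -94, 76], [292, 220, 503, -73, 76], [297, 220, 503, -88, 77], [291, 221, 500, -70, 75], [296, 221, 500, -85, 78], [293, 222, 497, -76, 78]]
```

View pics/crop1.png

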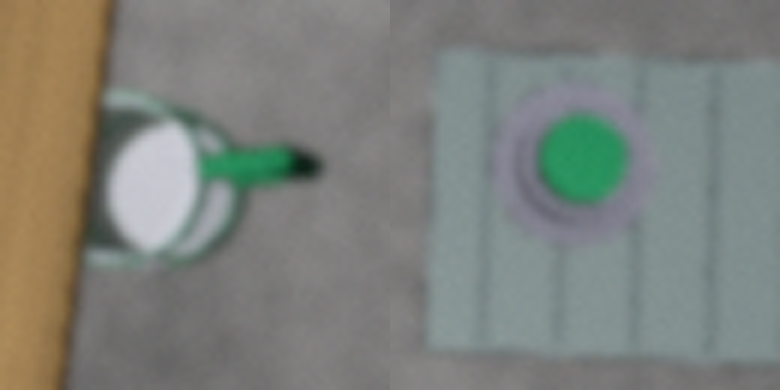

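The left half of the crop shows the handle top running from (205,165) to (295,163) at 6x, lying roughly along world −y. The right half shows the cap at (582,158). I'll turn the tool so that its y is along world x, then move over to inspect the handle.

Request:
jog_arm --commands '[[1, [0, 0, 0], [0, 0, -0.184]], [1, [0, 0, 0], [0, 0, -0.184]], [1, [0, 0, 0], [0, 0, -0.184]], [1, [0, 0, 0], [0, 0, -0.184]], [1, [0, 0, 0], [0, 0, -0.184]], [1, [0, 0, 0], [0, 0, -0.184]], [1, [0, 0, 0], [0, 0, -0.184]], [1, [0, 0, 0], [0, 0, -0.184]], [1, [0, 0, 0], [0, 0, -0.184]], [1, [0, 0, 0], [0, 0, 0]]]'

```text
t: 1.1
ee_pos: [164.7, -602.6, 222.3]
orientation: [-2.223, -2.219, -0.001]
ft_force: [-0.7, 0.1, -0.8]
width: 87.7
grasp_force: 0.0
```

Request:
jog_arm --commands '[[1, [0.38, 0.16, 0], [0, 0, 0]], [1, [0.38, 0.16, 0], [0, 0, 0]], [1, [0.38, 0.16, 0], [0, 0, 0]], [1, [0.38, 0.16, 0], [0, 0, 0]], [1, [0.38, 0.16, 0], [0, 0, 0]], [1, [0.38, 0.16, 0], [0, 0, 0]], [1, [0.38, 0.16, 0], [0, 0, 0]], [1, [0.38, 0.16, 0], [0, 0, 0]], [1, [0.38, 0.16, 0], [0, 0, 0]], [1, [0.38, 0.16, 0], [0, 0, 0]]]'

```text
t: 2.1
ee_pos: [326.4, -221.9, 222.8]
orientation: [2.23, 2.212, 0.0]
ft_force: [0.2, -0.4, 0.3]
width: 87.7
grasp_force: 0.0
```

Request:
jog_arm --commands '[[1, [0.38, 0.16, 0], [0, 0, 0]], [1, [0.38, 0.16, 0], [0, 0, 0]], [1, [0.38, 0.16, 0], [0, 0, 0]], [1, [0.38, 0.16, 0], [0, 0, 0]], [1, [0.38, 0.16, 0], [0, 0, 0]], [1, [0.38, 0.16, 0], [0, 0, 0]], [1, [0.38, 0.16, 0], [0, 0, 0]], [1, [0.38, 0.16, 0], [0, 0, 0]], [1, [0.38, 0.16, 0], [0, 0, 0]], [1, [0, 0, 0], [0, 0, 0]]]'

```text
t: 3.1
ee_pos: [473.1, 121.8, 222.9]
orientation: [2.225, 2.217, 0.003]
ft_force: [0.7, -0.5, -0.5]
width: 87.8
grasp_force: 0.0
```

Run:
```python
from h import *
d,T=cam('wrist');save(d,'w1.png')
print(np.array(d['mount']).round(2).tolist(),np.array(d['intrinsics']).round(1).tolist(),T[:3,3])
P=cloud(d,T); im=d['image']; hsv=cv2.cvtColor(im,cv2.COLOR_BGR2HSV)
g=(hsv[...,0]>60)&(hsv[...,0]<95)&(hsv[...,1]>110)
m=g&(P[...,2]>114)&(P[...,2]<134)&(P[...,1]<320)
n,L,S,C=cv2.connectedComponentsWithStats(m.astype(np.uint8))
for i in range(1,n):
    if S[i,4]<30: continue
    p=P[L==i]; c=p.mean(0); w,V=np.linalg.eigh(np.cov((p-c)[:,:2].T)); print(S[i],c.round(1),V[:,1],np.percentile((p-c)[:,:2]@V[:,1],[2,98]),np.percentile((p-c)[:,:2]@V[:,0],[2,98]))
```

```text
[[-0.0, -0.97, -0.25, 69.51], [1.0, -0.0, -0.0, -0.23], [0.0, -0.25, 0.97, -162.37], [0.0, 0.0, 0.0, 1.0]] [[276.8, 0.0, 258.9], [0.0, 276.8, 190.5], [0.0, 0.0, 1.0]] [472.86230292 191.12837036 385.32389848]
[ 253    0   84   79 1054] [507.8 256.5 122.9] [-0.48135707  0.8765246 ] [-28.06283     42.84931704] [-32.04843411  17.17605962]
```

View pics/w1.png

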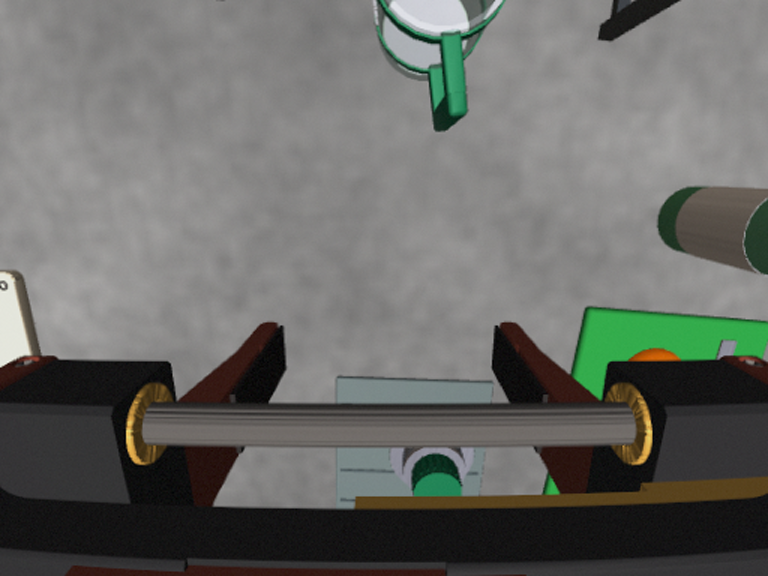

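The wrist view shows the handle's top face running from its inner end at about (451,35) to its outer end at (457,116), at 1.5x, with the jug rim above it. The wide gripper body lies along tool y, so it is clear of the shelf.

Run:
```python
from h import *
d,T=cam('wrist');save(d,'w1c.png',(240,0,350,95),6)
for q in [(457,116),(447,116),(467,113),(451,35),(441,34),(462,34),(455,95)]:
    print(q,at_z(d,T,[q[0]/1.5,q[1]/1.5],124)[0].round(1))
```

```text
(457, 116) [512.5 224.5 124. ]
(447, 116) [506.6 224.5 124. ]
(467, 113) [518.4 226.2 124. ]
(451, 35) [507.9 268.8 124. ]
(441, 34) [502.1 269.3 124. ]
(462, 34) [514.2 269.4 124. ]
(455, 95) [511.  236.3 124. ]
```

View pics/w1c.png

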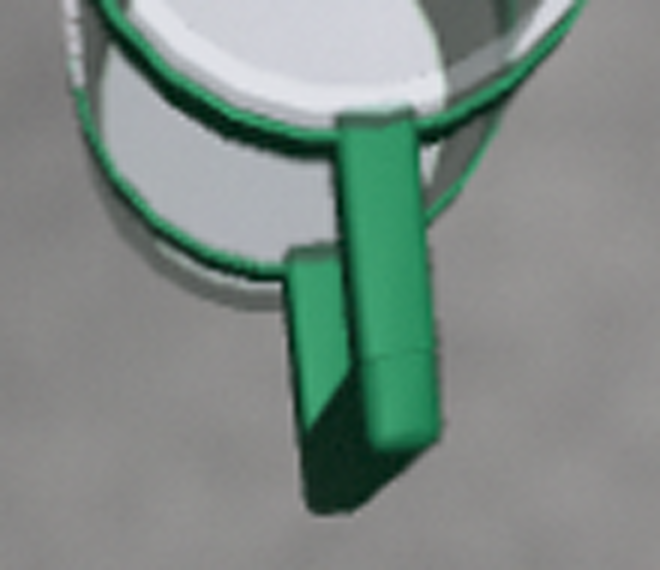

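The crop shows the top bar centred at (376,125) at its inner end, (397,357) at the seam with the upright bar, and (404,440) at its outer end, at 6x with origin (240,0).

Run:
```python
from h import *
d,T=cam('wrist')
for q in [(376,125),(397,357),(404,440),(365,440),(440,432)]:
    print(q,at_z(d,T,[240+q[0]/6,q[1]/6],124)[0].round(1))
r=[at_z(d,T,[240+q[0]/6,q[1]/6],124)[0] for q in[(376,125),(397,357)]]
v=(r[1]-r[0])[:2];v/=np.linalg.norm(v);print('dir out',v,np.degrees(np.arctan2(v[0],-v[1])))
```

```text
(376, 125) [508.7 269.4 124. ]
(397, 357) [512.6 238.1 124. ]
(404, 440) [513.9 226.6 124. ]
(365, 440) [508.2 226.6 124. ]
(440, 432) [519.2 227.7 124. ]
dir out [ 0.12263175 -0.99245224] 7.044012908723548
```

Request:
jog_arm --commands '[[1, [0.273, 0.1, 0], [0, 0, 0]], [1, [0.273, 0.1, 0], [0, 0, 0]], [1, [0.273, 0.1, 0], [0, 0, 0]], [1, [0.273, 0.1, 0], [0, 0, 0]], [1, [0, 0, 0], [0, 0, -0.156]], [1, [0, 0, 0.3], [0, 0, 0]], [1, [0, 0, 0.3], [0, 0, 0]], [1, [0, 0, 0.3], [0, 0, 0]], [1, [0, 0, 0.2], [0, 0, 0]], [1, [0, 0, 0], [0, 0, 0]]]'

```text
t: 4.25
ee_pos: [509.4, 224.8, 110.2]
orientation: [-2.087, -2.345, 0.009]
ft_force: [-0.9, -0.4, 0.6]
width: 88.0
grasp_force: 0.0
```

Request:
jog_arm --commands '[[1, [0, 0, 0], [0, 0, 0]], [1, [0, 0, 0], [0, 0, 0]]]'

```text
t: 4.45
ee_pos: [512.5, 226.9, 114.0]
orientation: [2.086, 2.348, 0.003]
ft_force: [-0.5, 0.2, -0.0]
width: 87.8
grasp_force: 0.0
```

Request:
jog_arm --commands '[[1, [0.04, 0.01, 0.14], [0, 0, 0]], [1, [0, 0, 0.135], [0, 0, 0]], [1, [0, 0, 0], [0, 0, 0]], [-1, [0, 0, 0], [0, 0, 0]], [-1, [0, 0, 0], [0, 0, 0]], [-1, [0, 0, 0], [0, 0, 0]], [-1, [0, 0, 0], [0, 0, 0]], [-1, [0, 0, 0], [0, 0, 0]], [-1, [0, 0, 0], [0, 0, 0]], [-1, [0, 0, 0], [0, 0, 0]]]'

```text
t: 5.45
ee_pos: [512.1, 231.2, 85.3]
orientation: [2.085, 2.35, 0.0]
ft_force: [0.3, -0.2, 0.0]
width: 35.3
grasp_force: 0.0
```

Request:
jog_arm --commands '[[-1, [0, 0, 0], [0, 0, 0]], [-1, [0, 0, 0], [0, 0, 0]], [-1, [0, 0, 0], [0, 0, 0]], [-1, [0, 0, 0], [0, 0, 0]], [-1, [0, 0, 0], [0, 0, 0]], [-1, [0, 0, 0], [0, 0, 0]], [-1, [0, 0, 0], [0, 0, 0]]]'

```text
t: 6.15
ee_pos: [512.2, 231.3, 85.2]
orientation: [2.085, 2.35, 0.0]
ft_force: [1.1, 0.1, 0.1]
width: 11.7
grasp_force: 30.0
```

Request:
jog_arm --commands '[[-1, [-0.04, -0.009, 0], [0, 0, 0]], [-1, [-0.08, -0.018, 0], [0, 0, 0]], [-1, [-0.08, -0.018, 0], [0, 0, 0]], [-1, [-0.08, -0.018, 0], [0, 0, 0]], [-1, [-0.08, -0.018, 0], [0, 0, 0]], [-1, [-0.08, -0.018, 0], [0, 0, 0]], [-1, [-0.08, -0.018, 0], [0, 0, 0]], [-1, [-0.08, -0.018, 0], [0, 0, 0]], [-1, [-0.08, -0.018, 0], [0, 0, 0]], [-1, [-0.08, -0.018, 0], [0, 0, 0]]]'

```text
t: 7.15
ee_pos: [504.1, 153.1, 85.2]
orientation: [-2.085, -2.35, 0.0]
ft_force: [-0.7, 0.9, 0.1]
width: 11.9
grasp_force: 30.0
```

Request:
jog_arm --commands '[[-1, [-0.1, -0.022, 0], [0, 0, 0]], [-1, [-0.1, -0.022, 0], [0, 0, 0]], [-1, [-0.1, -0.022, 0], [0, 0, 0]], [-1, [-0.1, -0.022, 0], [0, 0, 0]], [-1, [-0.1, -0.022, 0], [0, 0, 0]], [-1, [-0.1, -0.022, 0], [0, 0, 0]], [-1, [-0.1, -0.022, 0], [0, 0, 0]], [-1, [-0.1, -0.022, 0], [0, 0, 0]], [-1, [-0.08, -0.018, 0], [0, 0, 0]], [-1, [0, 0, 0], [0, 0, 0]]]'

```text
t: 8.15
ee_pos: [495.3, 62.8, 85.3]
orientation: [2.086, 2.349, -0.001]
ft_force: [0.1, -1.3, 0.2]
width: 12.1
grasp_force: 30.0
```

Request:
jog_arm --commands '[[1, [0, 0, 0], [0, 0, 0]], [1, [0, 0, 0], [0, 0, 0]], [1, [0, 0, 0], [0, 0, 0]], [1, [0, 0, 0], [0, 0, 0]], [1, [0, 0, -0.1], [0, 0, 0]], [1, [0, 0, -0.3], [0, 0, 0]], [1, [0, 0, -0.4], [0, 0, 0]], [1, [0, 0, -0.4], [0, 0, 0]], [1, [0, 0, -0.3], [0, 0, 0]], [1, [0, 0, 0], [0, 0, 0]]]'

```text
t: 9.15
ee_pos: [498.0, 64.5, 240.1]
orientation: [2.081, 2.346, 0.01]
ft_force: [1.0, -0.2, 0.5]
width: 86.7
grasp_force: 0.0
```

Run:
```python
from h import *
o=get_obs();print(o['ee_pos'],o['orientation'],o['width'],o['t'])
d,T=cam('wrist');save(d,'w2.png')
d2,T2=cam('top');P=cloud(d2,T2)
hsv=cv2.cvtColor(d2['image'],cv2.COLOR_BGR2HSV)
g=(hsv[...,0]>60)&(hsv[...,0]<95)&(hsv[...,1]>120)
g[:,:280]=0;g[:,310:]=0;g[:203]=0;g[235:]=0
v,u=np.nonzero(g);print(len(u),u.mean(),v.mean(),at_z(d2,T2,[u.mean(),v.mean()],77))
```

```text
[497.98102698  64.50403138 240.14975878] [2.0811106  2.34560594 0.01010425] 86.6929168013823 9.15
149 293.6040268456376 216.08053691275168 [[515.06876574 -78.235824    77.        ]]
```

View pics/w2.png

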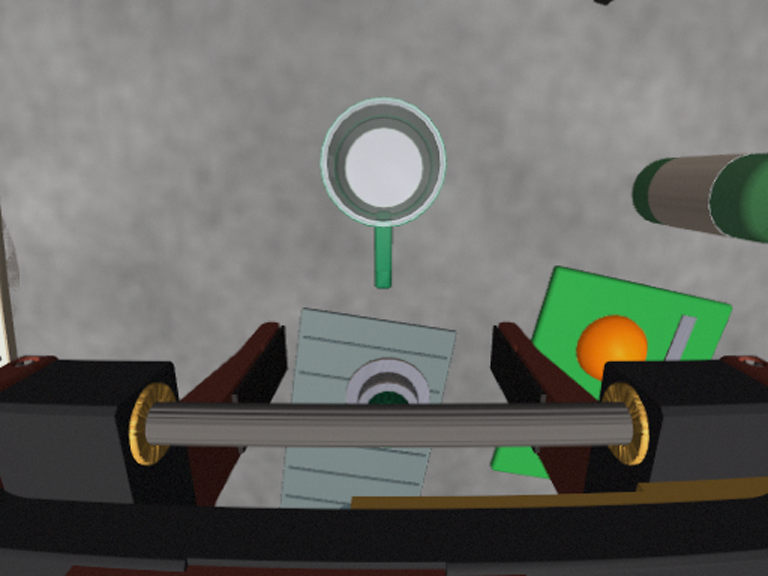

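The picture shows the jug fully in the open: its outer rim spans columns 321–446 and rows 98–226 (1.5x), and the handle is below it. The strainer on the mat is partly hidden by the gripper. I'll measure the mouth now, then the strainer from nearer.

Run:
```python
from h import *
d,T=cam('wrist')
for n,pts in dict(outer=[(321,162),(446,162),(383.5,98),(383.5,226)],base=[(345,168),(423,168),(384,127),(384,208)]).items():
    p=at_z(d,T,np.array(pts)/1.5,130 if n=='outer' else 4); print(n,p.round(1).tolist(),((p[0]+p[1])/2).round(1),((p[2]+p[3])/2).round(1),np.linalg.norm(p[0]-p[1]),np.linalg.norm(p[2]-p[3]))
# automatic: rim depth points
P=cloud(d,T);m=(abs(P[...,2]-130)<4)&(np.hypot(P[...,0]-490,P[...,1]-140)<60)&(d['z_map']>0)
p=P[m][:,:2]; print(len(p))
from scipy.optimize import least_squares
r=least_squares(lambda c:np.hypot(p[:,0]-c[0],p[:,1]-c[1])-c[2],[488,138,38],loss='soft_l1');print(r.x)
```

```text
outer [[444.4, 137.3, 130.0], [521.8, 146.5, 130.0], [478.8, 179.1, 130.0], [487.8, 102.2, 130.0]] [483.1 141.9 130. ] [483.3 140.6 130. ] 77.95122108328168 77.37769627803584
base [[447.0, 136.4, 4.0], [518.1, 144.9, 4.0], [478.4, 176.2, 4.0], [486.8, 104.5, 4.0]] [482.5 140.6   4. ] [482.6 140.3   4. ] 71.64279086948147 72.22475535811616
1212
[485.9753545  141.34923131  37.40702963]
```

Request:
jog_arm --commands '[[1, [-0.31, 0, 0], [0, 0, 0]], [1, [-0.31, 0, 0], [0, 0, 0]], [1, [-0.31, 0, 0], [0, 0, 0]], [1, [-0.31, 0, 0], [0, 0, 0]], [1, [-0.31, 0, 0], [0, 0, 0]], [1, [-0.31, 0, 0], [0, 0, 0]], [1, [-0.31, 0, 0], [0, 0, 0]], [1, [0, 0, 0], [0, 0, 0]], [1, [0, 0, 0], [0, 0, 0]], [1, [0, 0, 0], [0, 0, 0]]]'

```text
t: 10.3
ee_pos: [520.4, -150.5, 234.1]
orientation: [-2.083, -2.348, 0.001]
ft_force: [0.1, -0.1, 0.4]
width: 87.7
grasp_force: 0.0
```

Run:
```python
from h import *
o=get_obs();print(o['ee_pos'],o['orientation'],o['width'],o['t'])
d,T=cam('wrist');save(d,'w3.png',(160,0,416,256),2.3)
P=cloud(d,T);z=d['z_map']>0
from scipy.optimize import least_squares
hsv=cv2.cvtColor(d['image'],cv2.COLOR_BGR2HSV)
m=(P[...,2]>70)&(P[...,2]<86)&(np.hypot(P[...,0]-515,P[...,1]+78)<40)&z
print('cap top',m.sum(),np.median(P[m],0),(P[m].min(0)+P[m].max(0))/2,np.ptp(P[m],0))
m=(abs(P[...,2]-26)<3)&(np.hypot(P[...,0]-515,P[...,1]+78)<60)&z
print('flange',m.sum(),P[m].min(0),P[m].max(0))
```

```text
[ 520.41189523 -150.459206    234.11278232] [-2.08335269e+00 -2.34844086e+00  1.12769750e-03] 87.68469559389288 10.3
cap top 1220 [515.6586549  -80.73564281  78.19720853] [515.67755304 -81.32866694  76.00447109] [44.33600943 44.21183159 10.05179932]
flange 1502 [ 474.07145434 -123.69156616   23.87949029] [557.90637362 -38.35848164  28.93116287]
```

View pics/w3.png

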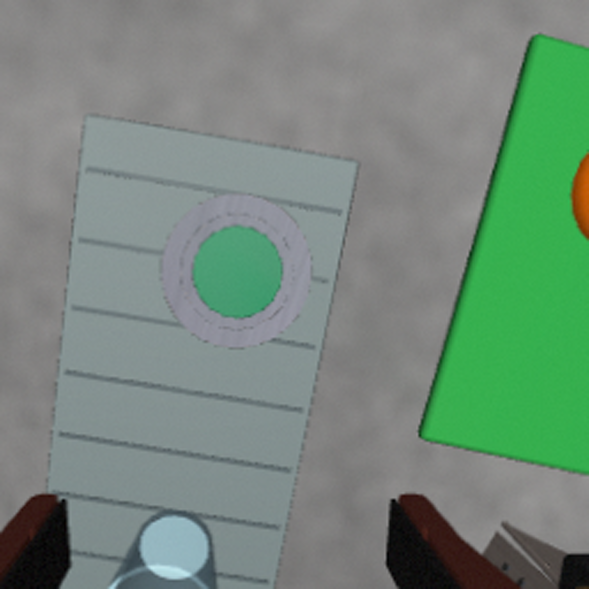

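The strainer's flange and cap are concentric around (237,270) in this crop, which depth puts at (515.8,−80.8). The heights check out: cap top 78 mm, flange 26 mm, diameters 44 and 85 mm. Moving over it.

Request:
jog_arm --commands '[[1, [0.35, 0.018, 0], [0, 0, 0]], [1, [0.35, 0.018, 0], [0, 0, 0]], [1, [0, 0, 0.3], [0, 0, 0]], [1, [0, 0, 0.4], [0, 0, 0]], [1, [0, 0, 0.4], [0, 0, 0]], [1, [0, 0, 0.3], [0, 0, 0]], [1, [0, 0, 0.1], [0, 0, 0]], [1, [0, 0, 0], [0, 0, 0]], [1, [0, 0, 0], [0, 0, 0]], [1, [0, 0, 0], [0, 0, 0]]]'

```text
t: 11.35
ee_pos: [517.7, -81.5, 86.8]
orientation: [2.083, 2.348, 0.002]
ft_force: [0.6, 0.6, 0.5]
width: 88.0
grasp_force: 0.0
```

Request:
jog_arm --commands '[[1, [0.009, -0.018, 0.15], [0, 0, 0]], [1, [0, 0, 0.2], [0, 0, 0]], [1, [0, 0, 0.1], [0, 0, 0]], [1, [0, 0, 0.06], [0, 0, 0]], [1, [0, 0, 0.04], [0, 0, 0]], [1, [0, 0, 0.02], [0, 0, 0]], [1, [0, 0, 0], [0, 0, 0]], [1, [0, 0, 0], [0, 0, 0]]]'

```text
t: 12.15
ee_pos: [514.8, -80.8, 28.5]
orientation: [2.085, 2.349, 0.001]
ft_force: [-0.2, 0.2, -0.2]
width: 88.0
grasp_force: 0.0
```

Request:
jog_arm --commands '[[0.5, [0, 0, 0], [0, 0, 0]], [0.4, [0, 0, 0], [0, 0, 0]], [0.35, [0, 0, 0], [0, 0, 0]], [0.3, [0, 0, 0], [0, 0, 0]], [-1, [0, 0, 0], [0, 0, 0]], [-1, [0, 0, 0], [0, 0, 0]], [-1, [0, 0, 0], [0, 0, 0]], [-1, [0, 0, 0], [0, 0, 0]], [-1, [0, 0, 0], [0, 0, 0]]]'

```text
t: 13.05
ee_pos: [514.8, -80.8, 28.3]
orientation: [2.085, 2.349, 0.001]
ft_force: [1.5, -0.3, 1.8]
width: 59.2
grasp_force: 30.0
```

Request:
jog_arm --commands '[[-1, [0, 0, -0.02], [0, 0, 0]], [-1, [0, 0, -0.05], [0, 0, 0]], [-1, [0, 0, -0.1], [0, 0, 0]], [-1, [0, 0, -0.15], [0, 0, 0]], [-1, [0, 0, -0.2], [0, 0, 0]], [-1, [0, 0, -0.2], [0, 0, 0]], [-1, [0, 0, -0.2], [0, 0, 0]], [-1, [0, 0, -0.2], [0, 0, 0]], [-1, [0, 0, -0.2], [0, 0, 0]], [-1, [0, 0, -0.15], [0, 0, 0]]]'

```text
t: 14.05
ee_pos: [514.5, -80.8, 177.1]
orientation: [2.085, 2.349, 0.001]
ft_force: [0.6, -1.3, -2.7]
width: 59.2
grasp_force: 30.0
```

Request:
jog_arm --commands '[[-1, [0, 0, -0.1], [0, 0, 0]], [-1, [0, 0, -0.05], [0, 0, 0]], [-1, [0.1, -0.03, 0], [0, 0, 0]], [-1, [0.2, -0.06, 0], [0, 0, 0]], [-1, [0.3, -0.08, 0], [0, 0, 0]], [-1, [0.3, -0.08, 0], [0, 0, 0]], [-1, [0.3, -0.06, 0], [0, 0, 0]], [-1, [0.2, 0, 0], [0, 0, 0]], [-1, [0.1, 0, 0], [0, 0, 0]], [-1, [0, 0, 0], [0, 0, 0]]]'

```text
t: 15.05
ee_pos: [465.2, 65.5, 189.6]
orientation: [-2.082, -2.351, 0.001]
ft_force: [0.8, 0.0, -2.2]
width: 59.1
grasp_force: 30.0
```

Request:
jog_arm --commands '[[-1, [0, 0, 0], [0, 0, 0]], [-1, [0, 0, 0], [0, 0, 0]]]'

```text
t: 15.25
ee_pos: [466.0, 63.8, 190.0]
orientation: [-2.086, -2.349, 0.001]
ft_force: [-0.1, 0.3, -1.9]
width: 59.4
grasp_force: 30.0
```

```bash
cat > mouth.py <<'E'
from h import *
from scipy.optimize import least_squares
o=get_obs();print(o['ee_pos'],o['orientation'],o['width'],o['t'],o['ft_force'])
d,T=cam('wrist');save(d,'w4.png')
P=cloud(d,T);m=(abs(P[...,2]-130)<3)&(np.hypot(P[...,0]-486,P[...,1]-140)<45)&(d['z_map']>0)
p=P[m][:,:2]
r=least_squares(lambda c:np.hypot(p[:,0]-c[0],p[:,1]-c[1])-c[2],[486,138,38],loss='soft_l1');print(len(p),r.x)
a=np.degrees(np.arctan2(*(p-r.x[:2]).T[::-1]));print(np.histogram(a,12,(-180,180))[0])
q=P[m];print(np.median(q[:,2]))
E
python3 mouth.py
```

```text
[465.97403891  63.78297935 189.97766752] [-2.08606146e+00 -2.34885767e+00  6.54498944e-04] 59.43020556198406 15.25 [-0.05950722  0.32947816 -1.8504252 ]
1688 [485.51344081 141.18637838  37.51441883]
[132 127 120 124 129 146 146 157 155 165 147 140]
130.05348123186968
```

View pics/w4.png

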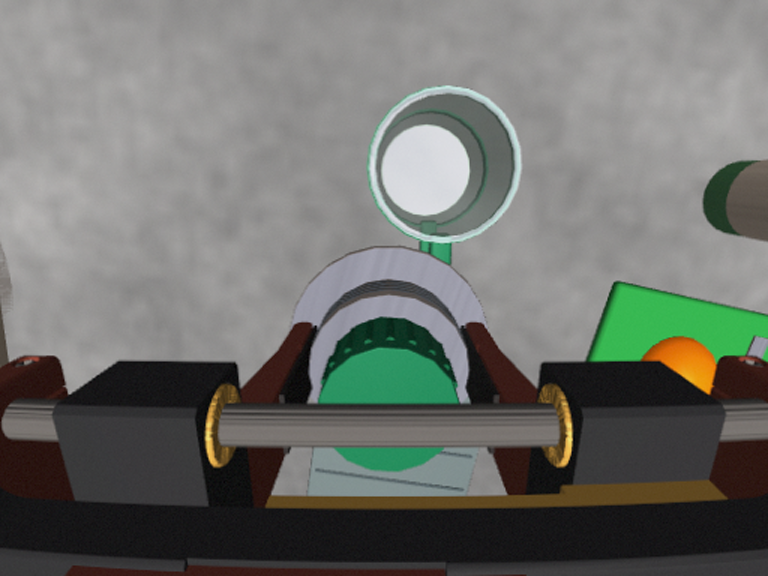

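The mouth fits as a full circle at (485.5,141.2), at 130 mm, and the strainer is held level with its cap on. Its flange is symmetric about column 390 (1.5x), so it is centred between the fingers. Moving over the mouth.

Request:
jog_arm --commands '[[-1, [0.08, 0.03, 0], [0, 0, 0]], [-1, [0.15, 0.06, 0], [0, 0, 0]], [-1, [0.2, 0.08, 0], [0, 0, 0]], [-1, [0.2, 0.07, 0], [0, 0, 0]], [-1, [0.116, 0.045, 0], [0, 0, 0]], [-1, [0, 0, 0], [0, 0, 0]], [-1, [0, 0, 0], [0, 0, 0]], [-1, [0, 0, 0], [0, 0, 0]], [-1, [0, 0, 0], [0, 0, 0]]]'

```text
t: 16.2
ee_pos: [485.1, 141.2, 190.1]
orientation: [-2.086, -2.349, 0.0]
ft_force: [0.4, -0.4, -2.1]
width: 59.4
grasp_force: 30.0
```

Request:
jog_arm --commands '[[-1, [0, 0, 0.08], [0, 0, 0]], [-1, [0, 0, 0.1], [0, 0, 0]], [-1, [0, 0, 0.1], [0, 0, 0]], [-1, [0, 0, 0.06], [0, 0, 0]], [-1, [0, 0, 0.04], [0, 0, 0]], [-1, [0, 0, 0.03], [0, 0, 0]], [-1, [0, 0, 0.03], [0, 0, 0]], [-1, [0, 0, 0], [0, 0, 0]], [-1, [0, 0, 0], [0, 0, 0]]]'

```text
t: 17.1
ee_pos: [485.5, 142.0, 146.3]
orientation: [2.085, 2.35, 0.0]
ft_force: [-0.2, -0.2, -2.3]
width: 59.5
grasp_force: 30.0
```

Request:
jog_arm --commands '[[-1, [0, 0, 0.02], [0, 0, 0]], [-1, [0, 0, 0.02], [0, 0, 0]], [-1, [0, 0, 0.015], [0, 0, 0]], [-1, [0, 0, 0.01], [0, 0, 0]], [-1, [0, 0, 0], [0, 0, 0]], [-1, [0, 0, 0], [0, 0, 0]]]'

```text
t: 17.7
ee_pos: [485.3, 141.9, 139.7]
orientation: [-2.085, -2.35, 0.0]
ft_force: [-0.4, 0.3, -2.2]
width: 59.1
grasp_force: 30.0
```

Request:
jog_arm --commands '[[-1, [0, 0, 0.01], [0, 0, 0]], [-1, [0, 0, 0.005], [0, 0, 0]], [-1, [0, 0, 0], [0, 0, 0]], [-1, [0, 0, 0], [0, 0, 0]]]'

```text
t: 18.1
ee_pos: [485.4, 142.0, 138.3]
orientation: [2.085, 2.35, 0.0]
ft_force: [-0.3, -0.6, -0.5]
width: 59.4
grasp_force: 30.0
```

Request:
jog_arm --commands '[[-1, [0, 0, 0.006], [0, 0, 0]], [-1, [0, 0, 0], [0, 0, 0]], [-1, [0, 0, 0], [0, 0, 0]]]'

```text
t: 18.4
ee_pos: [485.4, 142.0, 138.3]
orientation: [2.085, 2.35, 0.0]
ft_force: [-3.0, 0.6, 7.2]
width: 59.6
grasp_force: 30.0
```

Request:
jog_arm --commands '[[-1, [0, 0, -0.005], [0, 0, 0]], [-1, [0, 0, 0], [0, 0, 0]], [0.45, [0, 0, 0], [0, 0, 0]], [0.6, [0, 0, 0], [0, 0, 0]], [0.8, [0, 0, 0], [0, 0, 0]], [1, [0, 0, 0], [0, 0, 0]], [1, [0, 0, 0], [0, 0, 0]], [1, [0, 0, 0], [0, 0, 0]], [1, [0, 0, 0], [0, 0, 0]]]'

```text
t: 19.3
ee_pos: [485.4, 141.9, 138.1]
orientation: [2.085, 2.35, 0.0]
ft_force: [-0.0, -0.5, 0.1]
width: 87.9
grasp_force: 0.0
```

Request:
jog_arm --commands '[[1, [0, 0, -0.1], [0, 0, 0]], [1, [0, 0, -0.25], [0, 0, 0]], [1, [0, 0, -0.35], [0, 0, 0]], [1, [0, 0, -0.3], [0, 0, 0]], [1, [-0.35, 0, 0], [0, 0, 0]], [1, [-0.35, 0, 0], [0, 0, 0]], [1, [0, 0, 0], [0, 0, 0]], [1, [0, 0, 0], [0, 0, 0]], [1, [0, 0, 0], [0, 0, 0]]]'

```text
t: 20.2
ee_pos: [493.6, 72.9, 238.3]
orientation: [-2.085, -2.35, -0.001]
ft_force: [0.1, 0.2, 0.4]
width: 88.1
grasp_force: 0.0
```

Run:
```python
from h import *
o=get_obs();print(o['ee_pos'],o['orientation'],o['t'])
d,T=cam('wrist');save(d,'w5.png')
P=cloud(d,T);z=d['z_map']>0
def near(r): return z&(np.hypot(P[...,0]-485.5,P[...,1]-141.5)<r)
for n,lo,hi,r in(('captop',184,192,30),('collar',156,164,40),('flange',132,140,60)):
    m=near(r)&(P[...,2]>lo)&(P[...,2]<hi);p=P[m];A=np.c_[p[:,:2]-[485,141],np.ones(len(p))]
    for _ in range(3):
        c=np.linalg.lstsq(A,p[:,2],rcond=None)[0]; e=abs(A@c-p[:,2]);A,p=A[e<1.5],p[e<1.5]
    print(n,m.sum(),((p.min(0)+p.max(0))/2).round(1),np.ptp(p,0).round(1),'z,slope',c.round(3))
```

```text
[493.61383368  72.9377955  238.34179279] [-2.08513476e+00 -2.34974348e+00 -5.07173383e-04] 20.2
captop 2682 [485.1 142.  188.3] [42.8 42.9  3. ] z,slope [ 1.00000e-03 -0.00000e+00  1.88304e+02]
collar 1211 [485.3 141.5 160.3] [58.2 58.8  3. ] z,slope [-1.00000e-03  1.00000e-03  1.60298e+02]
flange 2787 [485.3 141.6 136.3] [84.2 85.2  3. ] z,slope [-1.00000e-03 -0.00000e+00  1.36282e+02]
```

View pics/w5.png

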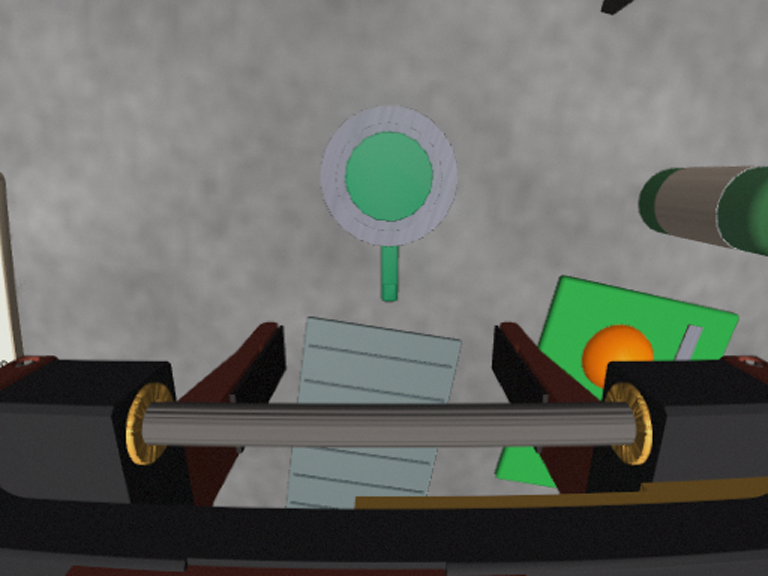

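Everything reads level: flange top at 136.3 mm and cap top at 188.3 mm, concentric at (485.2,141.8). Now the cap.

Request:
jog_arm --commands '[[1, [0.35, 0, 0], [0, 0, 0]], [1, [0.345, 0, 0], [0, 0, 0]], [1, [0, 0, 0], [0, 0, 0]], [1, [0, 0, 0.2], [0, 0, 0]], [1, [0, 0, 0.25], [0, 0, 0]], [1, [0, 0, 0.15], [0, 0, 0]], [1, [0, 0, 0.05], [0, 0, 0]], [1, [0, 0, 0.02], [0, 0, 0]], [1, [0, 0, 0], [0, 0, 0]], [1, [0, 0, 0], [0, 0, 0]]]'

```text
t: 21.25
ee_pos: [486.0, 141.6, 171.8]
orientation: [2.085, 2.349, 0.002]
ft_force: [-1.0, -0.5, -0.5]
width: 87.8
grasp_force: 0.0
```

Request:
jog_arm --commands '[[1, [0, -0.007, 0.03], [0, 0, 0]], [1, [0, 0, 0], [0, 0, 0]], [0, [0, 0, 0], [0, 0, 0]], [0, [0, 0, 0], [0, 0, 0]], [0, [0, 0, 0], [0, 0, 0]], [0, [0, 0, 0], [0, 0, 0]], [0, [0, 0, 0], [0, 0, 0]], [0, [0, 0, 0], [0, 0, 0]], [0, [0, 0, 0], [0, 0, 0]]]'

```text
t: 22.15
ee_pos: [484.8, 141.4, 168.1]
orientation: [2.085, 2.35, 0.0]
ft_force: [-0.1, -0.8, -0.5]
width: 44.2
grasp_force: 0.1
```

Now a firm grip, then a slow lift.

Request:
jog_arm --commands '[[-1, [0, 0, 0], [0, 0, 0]], [-1, [0, 0, 0], [0, 0, 0]], [-1, [0, 0, 0], [0, 0, 0]], [-1, [0, 0, -0.01], [0, 0, 0]], [-1, [0, 0, -0.03], [0, 0, 0]], [-1, [0, 0, -0.05], [0, 0, 0]], [-1, [0, 0, -0.07], [0, 0, 0]], [-1, [0, 0, -0.1], [0, 0, 0]], [-1, [0, 0, -0.15], [0, 0, 0]], [-1, [0, 0, -0.15], [0, 0, 0]]]'

```text
t: 23.15
ee_pos: [484.7, 141.4, 225.3]
orientation: [2.085, 2.35, 0.0]
ft_force: [-0.8, 0.3, -0.1]
width: 43.0
grasp_force: 30.0
```

Request:
jog_arm --commands '[[-1, [0, 0, -0.15], [0, 0, 0]], [-1, [0, 0, -0.15], [0, 0, 0]], [-1, [0, 0, -0.1], [0, 0, 0]], [-1, [0, 0, -0.05], [0, 0, 0]], [-1, [0, 0, 0], [0, 0, 0]], [-1, [0, 0, 0], [0, 0, 0]], [-1, [0, 0, 0], [0, 0, 0]], [-1, [0, 0, 0], [0, 0, 0]], [-1, [0, 0, 0], [0, 0, 0]]]'

```text
t: 24.05
ee_pos: [484.5, 141.3, 268.6]
orientation: [-2.085, -2.349, 0.001]
ft_force: [-0.6, -0.0, -0.6]
width: 42.9
grasp_force: 30.0
```

Run:
```python
from h import *
o=get_obs();print(o['ee_pos'],o['width'],o['grasp_force'],o['t'],abs(o['qvel']).max())
d,T=cam('scene');save(d,'s6.png',(190,100,400,270),3.5)
```

```text
[484.51043161 141.29821099 268.64713368] 42.88732414783492 29.999989033676684 24.05 0.0034023562355031418
```

View pics/s6.png

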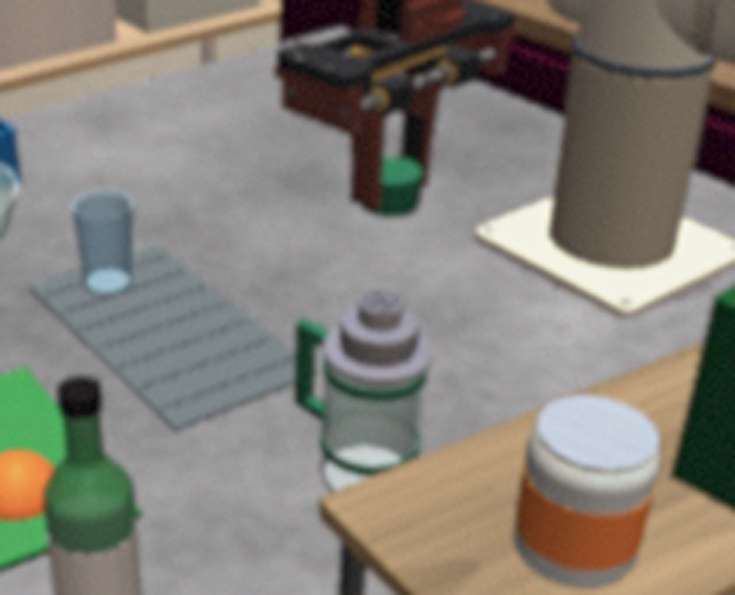

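The picture shows the cap held in the fingers at (400,185), 10 cm up, and the strainer seated level on the upright jug at (375,350).

```bash
python3 -c "from workcell import close_job;print(close_job())"
```

```text
the job is handed in; nothing more can be done
None
```

I handed the job in at about 24 s: the jug stands in the open in front of the shelf, the strainer sits level on its rim, and the gripper holds the green cap about 10 cm above where it sat; the hand-in returned no verdict.

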